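Stir the hazelnuts and latch the roaster lid

ROBOT

A 6-joint arm with a two-finger parallel gripper is mounted at the origin on the work surface. World frame = base frame: x ahead of the robot, y to its left, z up, the work surface at z = 0. Lengths are in m, angles in rad, forces in N, time in s.
With the tool pointing down it reaches from about 0.3 to 0.875 m from the base axis. Payload 6.4 kg.
Tool frame: the origin (TCP) lies at the very end of the fingers, on their centre line; the grasp point (between the pads) lies 19 mm behind it; z points along the fingers, y is the direction in which the jaws open and shut (so a half turn about z gives the same grasp; the last joint's range is limited). The gripper opens to 85 mm and grips with 20 to 120 N. Pads are 22 mm wide; open, the fingers measure 114 mm over their backs; the gripper's body (76 mm by 85 mm) begins 54 mm behind the grasp point. The pads swing forward as they close: fully open they stand 13 mm farther back than shut.
Start: joints at [0.988, 0.181, 1.607, -0, 1.354, -0.206], TCP at [0.212, 0.535, 0.231] pointing down, gripper open.
Joint ranges: [-2.99, 2.99], [-0.89, 2.07], [0.3, 2.58], [-1.14, 4.28], [0, 2.63], [-3.12, 3.12]. Speed limits (rad/s): [2.57, 2.57, 3.01, 3.14, 3.14, 3.14].

INTERFACE

Orientations are given as a unit quaternion [w, x, y, z].
In Python, from bench import telemetry, imaging, ctrl gives the robot as it stands.
- The arm moves only by the shell command python3 -m pendant 'ROWS' [OPENING]. ROWS is JSON, a list that holds one entry, the list of rows, each a list of 6 numbers: the shift along the tool's x, y, z in units of 200 mm (1.0 is 200 mm), then the turn, a rotation vector about the tool's x, y, z in units of pi rad (1.0 is pi rad). In form: [[[tx, ty, tz, rx, ry, rz], ...]]. A call has 1 to 12 rows; each row shifts and turns the pose as measured when the row begins, along the tool's axes as they then stand; what a row does not reach is not made up. A row lasts 1/8 s, in which the tool goes at most 62.5 mm and 10.7 degrees, less where a joint would pass 70% of its speed; a pose out of reach is approached as far as the arm can. A call with a number of a shift or a turn outside -1 to 1 is refused whole. A call with a gripper value outside its range is refused whole. OPENING is the closure, from 0 (fully open) to 1 (shut), set as the call begins (- or left out, the last holds). The fingers move at their own pace and stop on an object; the grip force is fixed at half the most. Time passes only in rows, so rows that do not move let the fingers close. It gives the time, the measured TCP pose, the force and the opening at its end, in the units of the state.
- telemetry.get_obs(): the state, without advancing time (a new reading comes with each control period).
- imaging.camera(name): name is "side" or "top" or "wrist"; returns a dict with "pixels" (400x640x3 uint8, blue, green, red), "vfov" (degrees; the focal length in pixels is half the picture's height over the tangent of half this angle, whatever the lens; pixels are square), "cx", "cy" (the principal point, pixels), "R" (3x3) and "t" (3): a world point X has camera coordinates R X + t. Camera axes: x right, y down, z forward; pixel columns grow to the right and rows downward; lengths in m; the calibration is good to about 2 mm. A picture is of the moment at which its call begins. There is no depth.
- ctrl.hand_in(): hands the job in, once; it reports no verdict.
The state is a dict: "time_s": time; "q": joint angles; "dq": joint speeds; "joint_efforts": joint torques, N m; "eef_pos": TCP position; "eef_rot": TCP orientation; "wrist_force": force on the tool from outside, world axes, zero at the start; "torque": the same for the moment, N m; "opening": opening from 0.0 (shut) to 1.0 (fully open).
Only numpy, scipy, OpenCV 4.12 (cv2) and the standard library are available. Lean on these libraries where they do the work, as an engineer would, in place of code of your own. Each camera call takes 0.05 s, during which the arm holds its last target.

TASK

Stir the hazelnuts in the roaster's pan well with the wooden pestle, going round the pan a few times until most of them have changed place, and stand the pestle back upright on the table. Then fit the lid with its two lugs in the two slots of the pan's collar, push it down against the spring and twist it clockwise (seen from above) by a quarter turn to the stop. Finish while still gripping the lid and holding it latched there: do not let go of it; all nuts stay in the pan, and the bowl, jug and salt jar are left alone.

Things in the scene. Friction and masses are not known exactly. Their poses are not given: they have to be found in the camera images.
- pan_rim (a point): Nut roaster, fixed: white round body 156 mm across, 120 mm high, with an open pan. This point: centre of the pan's mouth, 120 mm above the table; z up, -x towards the grey control box with two black knobs (75 mm high) at its side. The mouth is a steel collar 8 mm deep, 100 mm bore, with two slots 18 mm wide cut through it at +x and -x, out to 59 mm radius
- pan_floor (a point): centre of the roaster's flat pan floor, 45 mm above the table, 75 mm below the rim; same axes as pan_rim. The pan is 100 mm wide inside, with upright walls
- seat (a point): top of the dark steel spring seat in the slot at +x (another at -x), 113 mm above the table when up, 54 mm from the pan's axis: each lug of the lid lands on one; the seats can be pressed 10 mm down and then turn with the lugs under the collar
- catch_press (a joint): how far the seats are pressed down, m: 0 (up) to 0.010 (stop). Spring: 3 N at 0, 6 N at the stop. The lid's lugs come clear below the collar, free to turn, from 0.007 on (best near 0.010)
- catch_turn (a joint): how far the seats are turned, rad, growing clockwise seen from above: 0 to 1.48 (stop). Torsion spring against it: 0.06 Nm at 0, 0.21 Nm at the stop. The lugs have 3 mm play to each side in the seats, so the lid turns up to 3 degrees more
- lid_grip (a point): Roaster lid (loose, about 0.18 kg), right way up on the table. This point: centre of its handle, a black upright bar 70 mm long (along lid x), 20 mm thick (along y), 34 mm high, on a steel disc 132 mm across, 5 mm thick, whose upper side is 17 mm below this point. This point is 155 mm above the table when the lugs rest on the unpressed seats, 145 mm when pressed to the stop
- lid_plug (a point): centre of the underside of the lid's plug, 48 mm below lid_grip, same axes. The plug is 94 mm across (lowest 6 mm taper to 80 mm) and 26 mm high, under the disc. Two lugs 12 mm wide, 6 mm high stick out of it to 56 mm radius at +x and -x, in line with the handle, undersides 6 mm above the plug's underside
- pestle_mid (a point): Wooden pestle (loose, about 90 g), stands upright on its foot: a round stick 152 mm long, 22 mm in diameter (the lowest 46 mm: 24 mm). This point is the centre, 76 mm above its underside; z along the stick, upwards
- pestle_foot (a point): centre of the pestle's underside
- nut0_c (a point): centre of a hazelnut, a ball 19 mm in diameter, lying in the pan
- nut1_c (a point): centre of another such hazelnut
- nut2_c (a point): centre of another such hazelnut
- nut3_c (a point): centre of another such hazelnut
- nut4_c (a point): centre of another such hazelnut
- nut5_c (a point): centre of another such hazelnut
- bowl: bystander: white bowl, 120 mm across, 55 mm high; origin under its centre
- jug: bystander: clear measuring jug, 84 mm across, 100 mm high; origin under its centre
- saltjar: bystander: glass salt jar, 56 mm across, 85 mm high; origin under its centre
There are look-alikes about, which are no part of the job. Leave any orange or purple look-alike of the part that bears lid_grip alone.

How it is judged:
By the outcome, as a careful person would: the job done as asked, in the order asked, and still so for the second after the job is handed in, while the arm keeps its last pose, push and grip.
It also fails if it takes over 72 s, if anything falls off the work surface, if the arm or the gripper's body presses on something with over 40 N, if the wrist force passes 120 N, or if a joint passes its speed limit or range.

## Working session

There is one attempt and no reset: what is moved stays moved. The work goes in short steps, Python scripts to look and compute and a shell command to move; the robot and the scene stay as the last step left them, time stands still between calls to the robot, and variables do not carry over. Pictures are saved under pics/ and viewed, and the job is handed in when it is done.

```bash
ls -la; mkdir -p pics; python3 - <<'E'
from bench import telemetry, imaging, ctrl
import cv2,numpy as np
print(telemetry.get_obs())
for n in ["side","top","wrist"]:
    c=imaging.camera(n); cv2.imwrite(f"pics/a_{n}.png",c["pixels"])
    np.savez(f"pics/a_{n}.npz",**{k:np.array(v) for k,v in c.items()})
    print(n,c["vfov"],c["cx"],c["cy"],np.round(c["R"],4).tolist(),np.round(c["t"],4))
E
```

```text
total 12
drwxr-xr-x  3 agent agent 4096 Dec  6 17:55 .
drwxr-xr-x 23 root  root  4096 Dec  6 17:55 ..
drwxr-xr-x  2 agent agent 4096 Dec  6 17:55 pics
{'time_s': 0.0, 'q': array([ 9.87721444e-01,  1.81544665e-01,  1.60803099e+00, -2.75926435e-06,
        1.35380849e+00, -2.06276844e-01]), 'dq': array([ 2.98101439e-04, -1.54195544e-03, -9.68565450e-04,  4.57673060e-05,
       -1.54645658e-05, -1.14964854e-03]), 'joint_efforts': array([ 6.54951054e-04, -4.44876087e+01, -3.51332688e+01, -2.99909898e-04,
        9.18939302e-03, -7.72417916e-07]), 'eef_pos': array([0.21122144, 0.53418955, 0.23037102]), 'eef_rot': array([-3.43178674e-04,  1.87286116e-01,  9.82304998e-01, -8.27399480e-04]), 'wrist_force': array([0.13934548, 0.00710487, 0.12075013]), 'torque': array([-0.04321882,  0.00694939, -0.00524611]), 'opening': 1.0018386150553669}
side 42.70639538975914 311.73139823444876 198.95538593093264 [[0.9827, -0.1853, 0.0033], [-0.1245, -0.6732, -0.7289], [0.1373, 0.7159, -0.6846]] [-0.521   0.2221  1.5943]
top 51.886940556569435 312.1829376480145 197.93943360902358 [[-0.0289, -0.9995, -0.0081], [-0.9873, 0.0298, -0.1559], [0.1561, 0.0035, -0.9877]] [0.1502 0.5552 1.1561]
wrist 66.51198586504746 322.3614863464406 196.03066480171847 [[0.3678, 0.9299, -0.0011], [0.8986, -0.3551, 0.2578], [0.2394, -0.0958, -0.9662]] [-0.574  -0.0335  0.3788]
```

View pics/a_side.png

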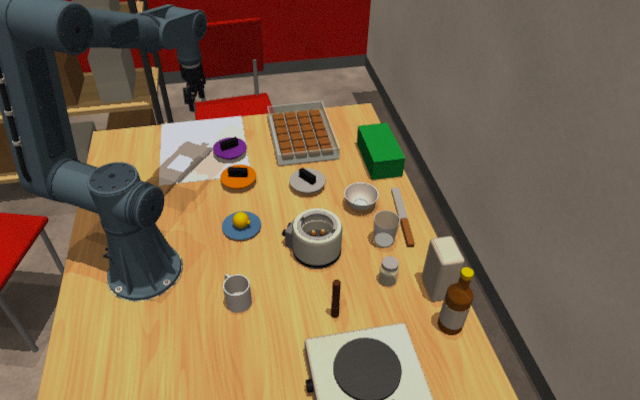

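View pics/a_top.png

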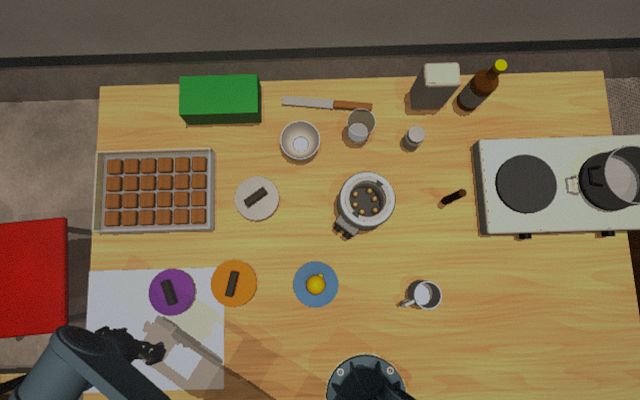

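View pics/a_wrist.png

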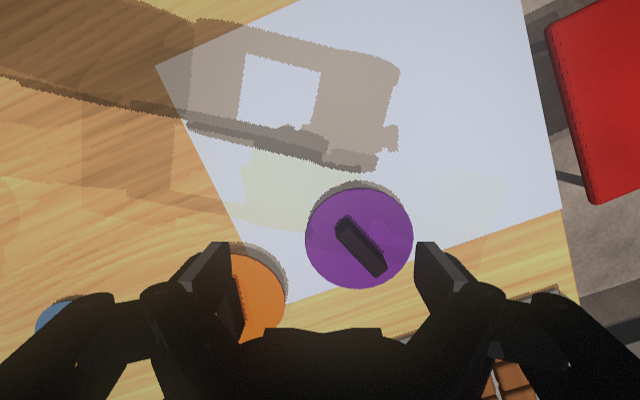

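```bash
cat > h.py <<'E'
import numpy as np,cv2
from bench import telemetry, imaging
from scipy.spatial.transform import Rotation as Ro
class Cam:
    def __init__(s,c):
        s.R=np.array(c["R"]);s.t=np.array(c["t"]);s.img=np.array(c["pixels"]);s.f=s.img.shape[0]/2/np.tan(np.radians(float(c["vfov"]))/2);s.cx=float(c["cx"]);s.cy=float(c["cy"]);s.C=-s.R.T@s.t
    def ray(s,u,v):
        d=s.R.T@np.array([(u-s.cx)/s.f,(v-s.cy)/s.f,1]);return d/np.linalg.norm(d)
    def onz(s,u,v,z):
        d=s.ray(u,v);return s.C+d*(z-s.C[2])/d[2]
    def proj(s,X):
        p=s.R@np.array(X)+s.t;return np.array([s.cx+s.f*p[0]/p[2],s.cy+s.f*p[1]/p[2]])
def load(n): return Cam(np.load(n))
def grab(n,name=None):
    c=imaging.camera(n)
    if name: cv2.imwrite(f"pics/{name}.png",c["pixels"]);np.savez(f"pics/{name}.npz",**{k:np.array(v) for k,v in c.items()})
    return Cam(c)
def tri(ca,ua,cb,ub):
    A=np.zeros((3,3));b=np.zeros(3)
    for c,u in((ca,ua),(cb,ub)):
        d=c.ray(*u);P=np.eye(3)-np.outer(d,d);A+=P;b+=P@c.C
    X=np.linalg.solve(A,b);return X,np.linalg.norm(ca.proj(X)-ua),np.linalg.norm(cb.proj(X)-ub)
def crop(img,x0,y0,x1,y1,k,name): cv2.imwrite(f"pics/{name}.png",cv2.resize(img[y0:y1,x0:x1],None,fx=k,fy=k,interpolation=cv2.INTER_CUBIC))
def pose():
    o=telemetry.get_obs();q=o["eef_rot"];return np.array(o["eef_pos"]),Ro.from_quat([q[1],q[2],q[3],q[0]]).as_matrix(),o
E
python3 - <<'E'
from h import *
s=load("pics/a_side.npz");t=load("pics/a_top.npz")
crop(s.img,270,140,430,330,3.1,"z_side") if 0 else crop(s.img,270,150,410,330,3,"z_side")
crop(t.img,220,100,480,260,3,"z_top")
E
```

```text
(no output)
```

View pics/z_side.png

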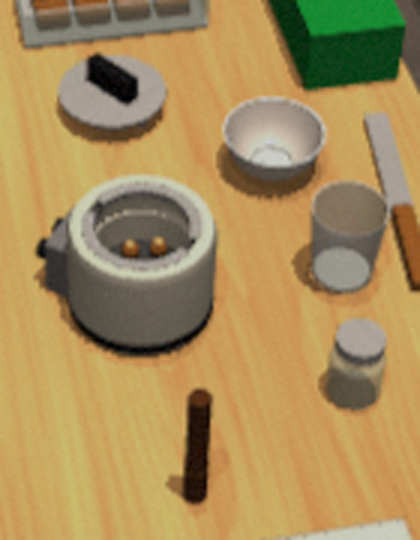

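View pics/z_top.png

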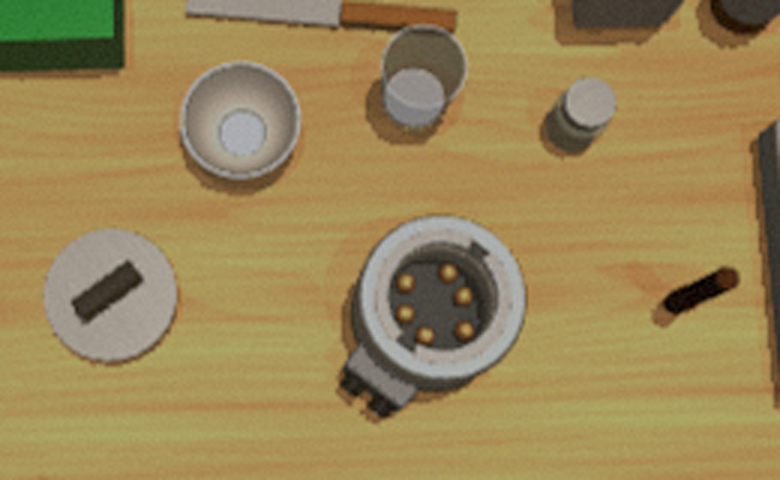

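```bash
python3 - <<'E'
from h import *
s=load("pics/a_side.npz");t=load("pics/a_top.npz")
def big(m,roi):
    z=np.zeros_like(m);x0,y0,x1,y1=roi;z[y0:y1,x0:x1]=m[y0:y1,x0:x1]
    cs,_=cv2.findContours(z,cv2.RETR_EXTERNAL,cv2.CHAIN_APPROX_NONE);return max(cs,key=cv2.contourArea)
for nm,c,rl,rp,rr in(("top",t,(230,172,284,224),(435,180,472,212),(330,168,400,235)),("side",s,(285,162,332,200),(325,275,347,322),(280,205,350,268))):
    hsv=cv2.cvtColor(c.img,cv2.COLOR_BGR2HSV);S=hsv[...,1];V=hsv[...,2]
    grey=((S<70)&(V>90)).astype(np.uint8)*255
    dark=(V<75).astype(np.uint8)*255
    k=big(cv2.morphologyEx(grey,cv2.MORPH_CLOSE,np.ones((3,3))),rl);e=cv2.fitEllipse(cv2.convexHull(k));print(nm,"lid ell",e)
    k=big(dark,rl);r=cv2.minAreaRect(k);print(" handle",r,cv2.boxPoints(r).round(1).tolist())
    k=big(dark,rp);r=cv2.minAreaRect(k);print(" pestle",r,cv2.boxPoints(r).round(1).tolist())
    k=big(grey,rr);print(" roaster",cv2.fitEllipse(cv2.convexHull(k)),cv2.boundingRect(k))
    out=c.img.copy();out[grey>0]=(0,0,255);out[dark>0]=(255,0,0)
    crop(out,*( (220,100,480,260) if nm=="top" else (270,150,410,330)),3,"m_"+nm)
    # nuts
    nut=((S>130)&(V>90)&(hsv[...,0]<25)).astype(np.uint8)
    z=np.zeros_like(nut)
    if nm=="top":
        z[180:220,345:390]=nut[180:220,345:390]
        n,l,st,ce=cv2.connectedComponentsWithStats(z)
        for i in range(1,n):
            if st[i,4]>5: print(" nut",ce[i].round(1),st[i,4],c.onz(*ce[i],.0545).round(3))
E
```

```text
top lid ell ((256.3846740722656, 197.8442840576172), (43.48149490356445, 44.250816345214844), 46.699405670166016)
 handle ((255.0675811767578, 196.90541076660156), (8.160881996154785, 23.453346252441406), 53.97262954711914) [[243.1999969482422, 200.5], [262.20001220703125, 186.6999969482422], [267.0, 193.3000030517578], [248.0, 207.10000610351562]]
 pestle ((452.2000732421875, 196.89999389648438), (7.155416965484619, 23.702320098876953), 63.43495178222656) [[440.0, 199.0], [461.20001220703125, 188.39999389648438], [464.3999938964844, 194.8000030517578], [443.20001220703125, 205.39999389648438]]
 roaster ((366.96923828125, 198.79220581054688), (54.1432991027832, 55.66289520263672), 123.25634002685547) (340, 172, 55, 55)
 nut [369.  190.5] 19 [ 0.575 -0.032  0.054]
 nut [355.  193.8] 18 [0.566 0.009 0.054]
 nut [374.2 197.9] 17 [ 0.552 -0.045  0.054]
 nut [354.8 203.9] 16 [0.537 0.011 0.054]
 nut [374.8 209.5] 21 [ 0.519 -0.045  0.054]
 nut [361.2 211.2] 17 [ 0.515 -0.006  0.054]
side lid ell ((306.8348388671875, 180.2216796875), (23.734682083129883, 35.69855880737305), 89.79649353027344)
 handle ((306.76922607421875, 175.84616088867188), (19.414506912231445, 8.875203132629395), 33.6900634765625) [[296.20001220703125, 174.1999969482422], [301.20001220703125, 166.8000030517578], [317.29998779296875, 177.5], [312.3999938964844, 184.89999389648438]]
 pestle ((335.1153869628906, 300.423095703125), (7.26657247543335, 33.22654342651367), 3.1798300743103027) [[330.6000061035156, 316.79998779296875], [332.3999938964844, 283.6000061035156], [339.70001220703125, 284.0], [337.79998779296875, 317.20001220703125]]
 roaster ((315.24224853515625, 235.5064239501953), (55.52843475341797, 56.63772964477539), 107.33346557617188) (286, 208, 56, 56)
```

View pics/m_top.png

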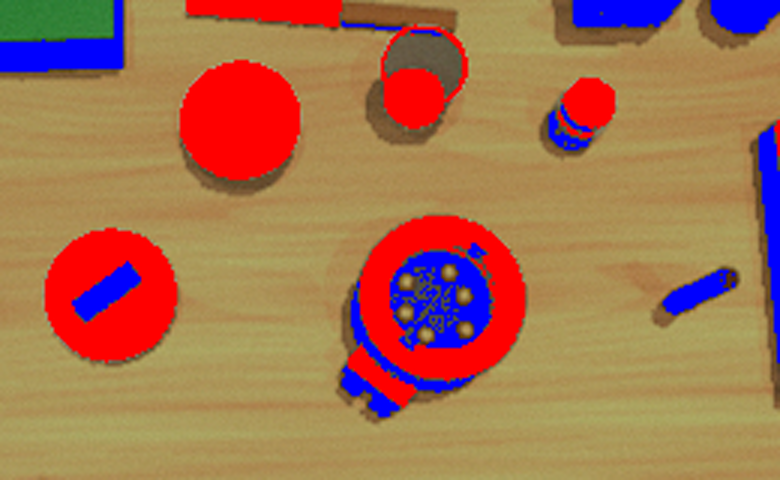

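View pics/m_side.png

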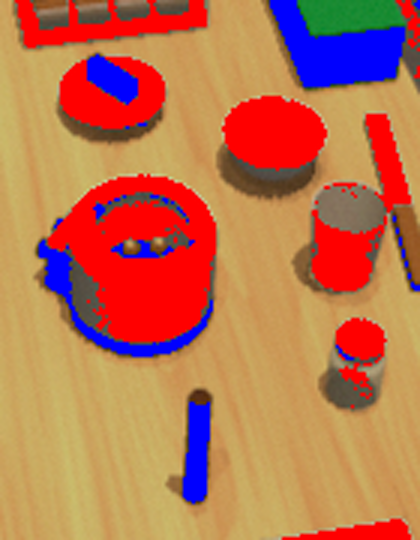

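```bash
python3 - <<'E'
from h import *
s=load("pics/a_side.npz");t=load("pics/a_top.npz")
def grey(c):
    hsv=cv2.cvtColor(c.img,cv2.COLOR_BGR2HSV);return ((hsv[...,1]<70)&(hsv[...,2]>90)).astype(np.uint8)*255
# lid: fit circle to contour backprojected on disc top z=.031
def fitc(P):
    A=np.c_[2*P[:,:2],np.ones(len(P))];b=(P[:,:2]**2).sum(1);x=np.linalg.lstsq(A,b,rcond=None)[0];return x[:2],np.sqrt(x[2]+x[:2]@x[:2])
for c,roi,nm in((t,(230,172,284,224),"t"),(s,(285,162,332,200),"s")):
    g=np.zeros_like(grey(c));x0,y0,x1,y1=roi;g[y0:y1,x0:x1]=grey(c)[y0:y1,x0:x1]
    k=max(cv2.findContours(g,cv2.RETR_EXTERNAL,cv2.CHAIN_APPROX_NONE)[0],key=cv2.contourArea);k=cv2.convexHull(k)[:,0]
    print("lid",nm,fitc(np.array([c.onz(*p,.029) for p in k])))
print("handle top at .065", t.onz(255.07,196.9,.065), "side",s.onz(306.8,174.5,.065))
b=[(243.2,200.5),(262.2,186.7),(267,193.3),(248,207.1)]
W=[t.onz(*p,.065) for p in b];print("yaw",np.degrees(np.arctan2(*( (W[1]-W[0])[:2][::-1]))),np.degrees(np.arctan2(*( (W[2]-W[3])[:2][::-1]))))
b=[(301.2,166.8),(317.3,177.5)];W=[s.onz(*p,.065) for p in b];print("yaw side",np.degrees(np.arctan2(*( (W[1]-W[0])[:2][::-1]))))
# roaster ring top view
zc=np.array([442.5,298])/3+np.array([220,100])
for z in(.105,.12): print("roaster",z,t.onz(367.4,198.9,z))
a=t.onz(480/3+220,250/3+100,.12);b2=t.onz(408/3+220,345/3+100,.115);print("slots",a,b2,(a+b2)/2,np.linalg.norm(a-b2),np.degrees(np.arctan2(a[1]-b2[1],a[0]-b2[0])))
# pestle
print("pestle top/foot",tri(t,np.array([731,277])/3+np.array([220,100]),s,np.array([199,396])/3+np.array([270,150])))
f=np.array([195,496])/3+np.array([270,150]);print("foot side",s.onz(*f,.003)); f=np.array([668,307])/3+np.array([220,100]);print("foot top",t.onz(*f,.003))
for nm,c,p in(("bowl",t,(240,122)),("jug",t,(423,68)),("salt",t,(590,104))):
    print(nm,c.onz(p[0]/3+220,p[1]/3+100,dict(bowl=.055,jug=.1,salt=.085)[nm]))
# stove edge
print("stove",t.onz(477,190,.06))
E
```

```text
lid t (array([0.56759471, 0.29893618]), np.float64(0.0653762316071756))
lid s (array([0.56790403, 0.29652958]), np.float64(0.06537913806212511))
handle top at .065 [0.56407218 0.29758611 0.065     ] side [0.56578224 0.28495292 0.065     ]
yaw -54.90955749980838 -55.01016337566932
yaw side -56.26510150992697
roaster 0.105 [ 0.54246864 -0.01905725  0.105     ]
roaster 0.12 [ 0.54019574 -0.01707593  0.12      ]
slots [ 0.58234518 -0.05376062  0.12      ] [0.4975369  0.01549469 0.115     ] [ 0.53994104 -0.01913296  0.1175    ] 0.10960722140874705 -39.2354295790416
pestle top/foot (array([ 0.54566726, -0.26818967,  0.15333883]), np.float64(0.23557516857119218), np.float64(0.23258674957869624))
foot side [ 0.54704044 -0.27215974  0.003     ]
foot top [ 0.54065387 -0.25807915  0.003     ]
bowl [0.73024987 0.1647696  0.055     ]
jug [ 0.76435874 -0.01243323  0.1       ]
salt [ 0.72843817 -0.17286811  0.085     ]
stove [ 0.56567906 -0.34146111  0.06      ]
```

```bash
cat >> h.py <<'E'
def go(x,y,z,yaw=None):
    """print shift in tool axes (units 200mm) and the turn (units pi) to reach world TCP x,y,z with tool y at yaw deg, tool down"""
    p,R,o=pose()
    d=np.array([x,y,z])-p
    if yaw is None: yaw=np.degrees(np.arctan2(R[1,1],R[0,1]))
    c,s_=np.cos(np.radians(yaw)),np.sin(np.radians(yaw))
    yv=np.array([c,s_,0]);zv=np.array([0,0,-1.]);T=np.c_[np.cross(yv,zv),yv,zv]
    print("t",round(float(o["time_s"]),2),"pos",p.round(4),"yaw",round(float(np.degrees(np.arctan2(R[1,1],R[0,1]))),1),"open",round(o["opening"],3),"F",np.round(o["wrist_force"],1),"q6",round(o["q"][5],2))
    print("shift now-axes",(R.T@d/.2).round(3),"shift target-axes",(T.T@d/.2).round(3),"turn",(Ro.from_matrix(R.T@T).as_rotvec()/np.pi).round(4))
E
python3 -m pendant '[[[0,0,0,0,0,0.055],[0,0,0,0,0,0.055],[0,0,0,0,0,0.055],[0,0,0,0,0,0.055],[0,0,0,0,0,0.055],[0,0,0,0,0,0.055],[0,0,0,0,0,0.055]]]' 0.3
python3 -c "
from h import *
go(.546,-.269,.23,0)"
```

```text
time_s: 1.02
eef_pos: [0.2103, 0.5328, 0.2277]
eef_rot: [0.001, 0.726, 0.688, -0.003]
wrist_force: [0.3, 0.8, -0.4]
opening: 0.698
t 1.02 pos [0.2103 0.5328 0.2277] yaw -3.1 open 0.698 F [ 0.3  0.8 -0.4] q6 1.04
shift now-axes [-3.912  1.894  0.005] shift target-axes [-4.009  1.678 -0.012] turn [-0.0012  0.0019 -0.0173]
```

```bash

python3 -m pendant '[[[-0.28,0.135,-0.01,0,0,0],[-0.28,0.135,-0.01,0,0,0],[-0.28,0.135,-0.005,0,0,0],[-0.28,0.135,-0.005,0,0,0],[-0.28,0.135,0,0,0,0],[-0.28,0.135,0,0,0,0],[-0.28,0.135,0,0,0,0],[-0.28,0.135,0,0,0,0],[-0.28,0.135,0,0,0,0],[-0.28,0.135,0,0,0,0],[-0.28,0.135,0,0,0,0],[-0.28,0.135,0,0,0,0]]]'
python3 -c "
from h import *
go(.546,-.269,.23,0)"
```

```text
time_s: 2.52
eef_pos: [0.4972, -0.1604, 0.2363]
eef_rot: [0.003, 0.725, 0.689, -0.002]
wrist_force: [-0.6, 0.8, 0.3]
opening: 0.704
t 2.52 pos [ 0.4972 -0.1604  0.2363] yaw -2.9 open 0.704 F [-0.6  0.8  0.3] q6 -0.49
shift now-axes [-0.53   0.271  0.035] shift target-axes [-0.543  0.244  0.031] turn [ 0.0003  0.002  -0.0159]
```

```bash

python3 -m pendant '[[[-0.27,0.13,0,0,0,0],[-0.27,0.13,0,0,0,-0.015],[0,0,0,0,0,0]]]'
python3 - <<'E'
from h import *
go(.546,-.269,.085,0)
c=grab("wrist","b_wrist")
print(c.proj([.546,-.269,.152]),c.proj([.546,-.269,0]))
E
```

```text
time_s: 2.9
eef_pos: [0.5446, -0.2788, 0.2347]
eef_rot: [0.002, 0.709, 0.705, -0.002]
wrist_force: [-0.9, 1.0, -0.9]
opening: 0.703
t 2.9 pos [ 0.5446 -0.2788  0.2347] yaw -0.4 open 0.703 F [-0.9  1.  -0.9] q6 -0.66
shift now-axes [0.053 0.008 0.748] shift target-axes [0.049 0.007 0.749] turn [-0.0003  0.0017 -0.002 ]
[324.54077345 188.85043332] [323.81200127 159.48444388]
```

View pics/b_wrist.png

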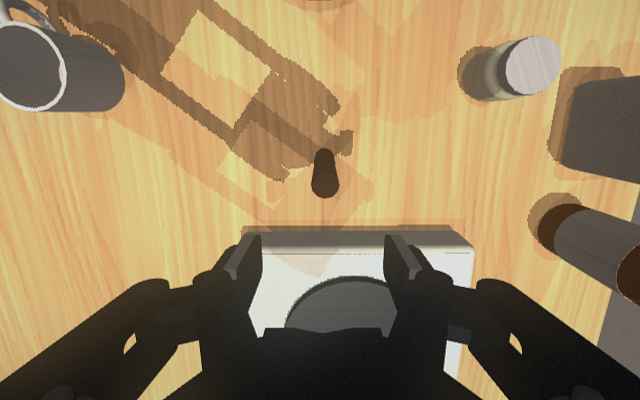

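```bash

python3 -m pendant '[[[0.05,0.007,0.15,0,0,0],[0,0,0.2,0,0,0],[0,0,0.2,0,0,0],[0,0,0.16,0,0,0],[0,0,0.03,0,0,0]]]'
python3 -c "
from h import *
go(.546,-.269,.085,0)"
```

```text
time_s: 3.58
eef_pos: [0.545, -0.2612, 0.0849]
eef_rot: [0.001, 0.708, 0.706, -0.001]
wrist_force: [0.1, 0.4, 0.4]
opening: 0.7
t 3.58 pos [ 0.545  -0.2612  0.0849] yaw -0.1 open 0.7 F [0.1 0.4 0.4] q6 -0.64
shift now-axes [-0.039  0.005 -0.   ] shift target-axes [-0.039  0.005 -0.   ] turn [ 0.      0.0012 -0.0007]
```

```bash

python3 -m pendant '[[[-0.03,0.005,0,0,0,0],[0,0,0,0,0,0]]]'
python3 -c "
from h import *
go(.546,-.268,.085,0)"
```

```text
time_s: 3.82
eef_pos: [0.547, -0.2671, 0.0873]
eef_rot: [0.003, 0.707, 0.707, -0.001]
wrist_force: [0.4, -0.3, 0.2]
opening: 0.704
t 3.83 pos [ 0.547  -0.2671  0.0873] yaw -0.1 open 0.704 F [ 0.4 -0.3  0.2] q6 -0.65
shift now-axes [-0.004 -0.005  0.012] shift target-axes [-0.004 -0.005  0.012] turn [ 0.0007  0.0016 -0.0003]
```

Good. Closing on the pestle.

```bash

python3 -m pendant '[[[0,0,0.01,0,0,0],[0,0,0,0,0,0],[0,0,0,0,0,0],[0,0,0,0,0,0],[0,0,0,0,0,0],[0,0,0,0,0,0]]]' 1
python3 - <<'E'
from h import *
go(.546,-.268,.22,0)
c=grab("wrist","c_wrist");c=grab("side","c_side");crop(c.img,270,150,430,330,3,"c_side_z")
E
```

```text
time_s: 4.58
eef_pos: [0.5482, -0.2682, 0.0879]
eef_rot: [0.005, 0.708, 0.707, -0.001]
wrist_force: [0.5, 0.4, -0.1]
opening: 0.244
t 4.58 pos [ 0.5482 -0.2682  0.0879] yaw -0.1 open 0.244 F [ 0.5  0.4 -0.1] q6 -0.64
shift now-axes [-0.004 -0.008 -0.66 ] shift target-axes [ 0.001 -0.011 -0.66 ] turn [ 0.0017  0.0024 -0.0004]
```

View pics/c_side_z.png

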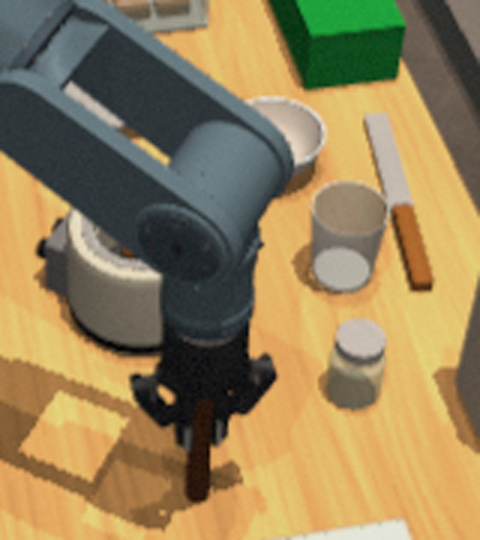

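```bash

python3 -m pendant '[[[0,0,-0.1,0,0,0],[0,0,-0.2,0.001,0.002,0],[0,0,-0.25,0,0,0],[0,0,-0.2,0,0,0],[0.15,0,-0.02,0,0,0],[0.24,0,0,0,0,0],[0.25,0,0,0,0,0],[0.24,-0.01,0,0,0,0],[0.2,-0.01,0,0,0,0],[0.1,-0.01,0,0,0,0],[0,0,0,0,0,0]]]'
python3 - <<'E'
from h import *
go(.540,-.018,.138,0)
E
```

```text
time_s: 6.05
eef_pos: [0.5437, -0.0258, 0.2631]
eef_rot: [0.009, 0.708, 0.706, 0.004]
wrist_force: [0.4, -0.7, -0.8]
opening: 0.245
t 6.05 pos [ 0.5437 -0.0258  0.2631] yaw -0.1 open 0.245 F [ 0.4 -0.7 -0.8] q6 -0.26
shift now-axes [ 0.044 -0.03   0.625] shift target-axes [ 0.039 -0.019  0.626] turn [ 0.0058  0.0024 -0.0008]
```

```bash

python3 -m pendant '[[[0.03,-0.02,0,0.005,0.002,-0.001],[0,0,0,0,0,0]]]'
python3 - <<'E'
from h import *
go(.540,-.018,.138,0)
c=grab("side","d_side");crop(c.img,250,130,390,290,3,"d_side_z")
p,R,o=pose();print(c.proj(p+R[:,2]*.088),c.proj([.54,-.018,.12]))
E
```

```text
time_s: 6.3
eef_pos: [0.5398, -0.0207, 0.2645]
eef_rot: [0.002, 0.707, 0.707, 0.0]
wrist_force: [0.4, 0.4, -1.7]
opening: 0.245
t 6.3 pos [ 0.5398 -0.0207  0.2645] yaw 0.0 open 0.245 F [ 0.4  0.4 -1.7] q6 -0.26
shift now-axes [ 0.015 -0.001  0.632] shift target-axes [0.013 0.001 0.632] turn [0.001  0.0006 0.    ]
[316.52529823 212.45362228] [316.06808071 224.80220251]
```

View pics/d_side_z.png

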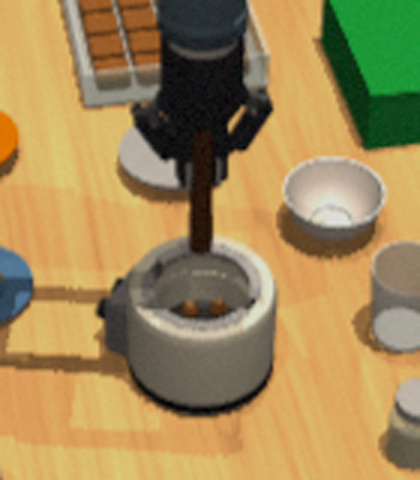

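```bash

python3 -m pendant '[[[0.01,0,0.12,0,0,0],[0,0,0.2,0,0,0],[0,0,0.17,0,0,0],[0,0,0.1,0,0,0],[0,0,0,0,0,0]]]'
python3 - <<'E'
from h import *
go(.540,-.018,.138,0)
E
```

```text
time_s: 6.98
eef_pos: [0.5416, -0.0237, 0.1439]
eef_rot: [0.003, 0.709, 0.705, 0.001]
wrist_force: [0.5, 0.0, -1.3]
opening: 0.24
t 6.97 pos [ 0.5416 -0.0237  0.1439] yaw -0.3 open 0.24 F [ 0.5  0.  -1.3] q6 -0.25
shift now-axes [ 0.028 -0.009  0.03 ] shift target-axes [ 0.028 -0.008  0.03 ] turn [ 0.0017  0.0011 -0.0019]
```

```bash

python3 -m pendant '[[[0.03,0.05,0.02,0,0,0],[0,0.05,0.01,0,0,0],[0.055,-0.015,0,0,0,0],[0.04,-0.04,0,0,0,0],[0.015,-0.055,0,0,0,0],[-0.015,-0.055,0,0,0,0],[-0.04,-0.04,0,0,0,0],[-0.055,-0.015,0,0,0,0]]]'
python3 - <<'E'
from h import *
go(.518,-.018,.138,0)
E
```

```text
time_s: 7.98
eef_pos: [0.5204, -0.0178, 0.1422]
eef_rot: [0.008, 0.709, 0.705, 0.003]
wrist_force: [5.3, 0.1, -0.2]
opening: 0.242
t 7.97 pos [ 0.5204 -0.0178  0.1422] yaw -0.3 open 0.242 F [ 5.3  0.1 -0.2] q6 -0.25
shift now-axes [-0.001 -0.012  0.021] shift target-axes [-0.001 -0.012  0.021] turn [ 0.0052  0.0022 -0.0016]
```

```bash

python3 -m pendant '[[[-0.055,0.01,0.01,0.003,0.002,0],[-0.04,0.04,0.01,0.003,0.001,0],[-0.015,0.055,0,0,0,0],[0.015,0.055,0,0,0,0],[0.04,0.04,0,0,0,0],[0.055,0.015,0,0,0,0],[0.055,-0.015,0,0,0,0],[0.04,-0.04,0,0,0,0],[0.015,-0.055,0,0,0,0]]]'
python3 - <<'E'
from h import *
go(.540,.004,.138,0)
c=grab("top","e_top");crop(c.img,320,150,420,250,5,"e_top_z")
E
```

```text
time_s: 9.1
eef_pos: [0.5428, 0.0039, 0.1374]
eef_rot: [-0.003, 0.709, 0.705, -0.002]
wrist_force: [0.4, -5.6, -1.3]
opening: 0.244
t 9.1 pos [0.5428 0.0039 0.1374] yaw -0.3 open 0.244 F [ 0.4 -5.6 -1.3] q6 -0.21
shift now-axes [ 0.001 -0.014 -0.003] shift target-axes [ 0.001 -0.014 -0.003] turn [-0.0024 -0.0007 -0.0019]
```

View pics/e_top_z.png

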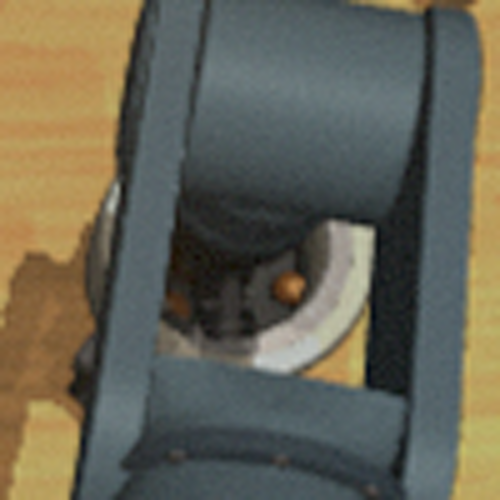

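```bash

python3 -m pendant '[[[-0.015,-0.065,0,-0.001,0,-0.002],[-0.04,-0.045,0,0,0,0],[-0.055,-0.015,0,0,0,0],[-0.055,0.015,0,0,0,0],[-0.04,0.04,0,0,0,0],[-0.015,0.055,0,0,0,0],[0.015,0.055,0,0,0,0],[0.04,0.04,0,0,0,0],[0.055,0.015,0,0,0,0],[0.055,-0.015,0,0,0,0],[0.04,-0.04,0,0,0,0],[0.015,-0.055,0,0,0,0]]]'
python3 - <<'E'
from h import *
go(.540,.004,.138,0)
E
```

```text
time_s: 10.65
eef_pos: [0.5418, 0.0076, 0.1405]
eef_rot: [0.002, 0.707, 0.708, 0.004]
wrist_force: [2.5, -6.3, -0.2]
opening: 0.244
t 10.65 pos [0.5418 0.0076 0.1405] yaw 0.1 open 0.244 F [ 2.5 -6.3 -0.2] q6 -0.21
shift now-axes [-0.018 -0.009  0.012] shift target-axes [-0.018 -0.009  0.012] turn [ 0.0025 -0.0011  0.0004]
```

```bash

python3 -m pendant '[[[-0.035,-0.065,0.01,0.002,-0.001,0],[-0.04,-0.045,0,0,0,0],[-0.055,-0.015,0,0,0,0],[-0.055,0.015,0,0,0,0],[-0.04,0.04,0,0,0,0],[-0.015,0.055,0,0,0,0],[0.015,0.055,0,0,0,0],[0.04,0.04,0,0,0,0],[0.055,0.015,0,0,0,0],[0.055,-0.015,0,0,0,0],[0.04,-0.04,0,0,0,0],[0.015,-0.055,0,0,0,0]]]'
python3 - <<'E'
from h import *
go(.540,.004,.138,0)
E
```

```text
time_s: 12.15
eef_pos: [0.5404, 0.0052, 0.1405]
eef_rot: [0.003, 0.707, 0.707, 0.005]
wrist_force: [3.5, -6.7, -1.0]
opening: 0.238
t 12.15 pos [0.5404 0.0052 0.1405] yaw 0.0 open 0.238 F [ 3.5 -6.7 -1. ] q6 -0.22
shift now-axes [-0.006 -0.002  0.012] shift target-axes [-0.006 -0.002  0.012] turn [ 0.0036 -0.001   0.0001]
```

```bash

python3 -m pendant '[[[-0.02,-0.055,0.01,0.003,-0.001,0],[-0.04,-0.04,0,0,0,0],[-0.055,-0.015,0,0,0,0],[-0.055,0.015,0,0,0,0],[0.03,0.05,0,0,0,0],[0.03,0.04,0,0,0,0],[0,0,-0.1,0,0,0],[0,0,-0.2,0,0,0],[0,0,-0.2,0,0,0],[0,0,-0.1,0,0,0]]]'
python3 - <<'E'
from h import *
go(.546,-.268,.24,0)
c=grab("side","f_side");crop(c.img,250,130,390,290,3,"f_side_z")
c=grab("top","f_top");crop(c.img,320,150,420,250,5,"f_top_z")
E
```

```text
time_s: 13.4
eef_pos: [0.5379, -0.016, 0.2586]
eef_rot: [-0.003, 0.707, 0.707, -0.001]
wrist_force: [0.4, 0.0, -0.9]
opening: 0.246
t 13.4 pos [ 0.5379 -0.016   0.2586] yaw 0.0 open 0.246 F [ 0.4  0.  -0.9] q6 -0.25
shift now-axes [-1.26   0.041  0.09 ] shift target-axes [-1.26   0.041  0.093] turn [-0.002  -0.0008  0.0001]
```

View pics/f_side_z.png

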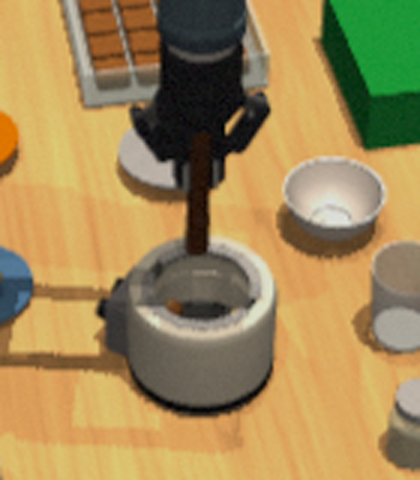

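View pics/f_top_z.png

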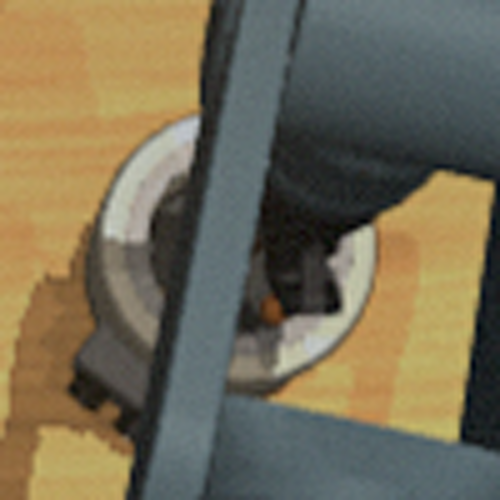

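```bash

python3 -m pendant '[[[-0.15,0.01,0.02,-0.002,0,0],[-0.24,0.01,0,0,0,0],[-0.25,0.01,0,0,0,0],[-0.22,0.01,0,0,0,0],[-0.12,0,0,0,0,0]]]'
python3 - <<'E'
from h import *
go(.546,-.268,.095,0)
c=grab("wrist","g_wrist");c=grab("top","g_top");crop(c.img,320,150,420,250,5,"g_top_z")
E
```

```text
time_s: 14.12
eef_pos: [0.5458, -0.2119, 0.2456]
eef_rot: [-0.006, 0.704, 0.71, -0.0]
wrist_force: [0.3, -0.3, -0.5]
opening: 0.242
t 14.12 pos [ 0.5458 -0.2119  0.2456] yaw 0.5 open 0.242 F [ 0.3 -0.3 -0.5] q6 -0.58
shift now-axes [-0.287  0.006  0.751] shift target-axes [-0.281  0.001  0.753] turn [-0.0028 -0.0026  0.0025]
```

View pics/g_top_z.png

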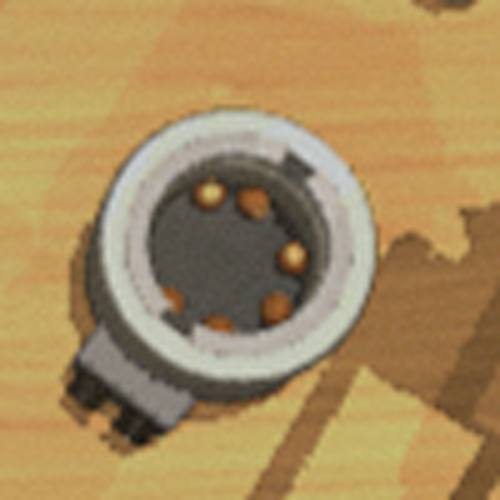

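View pics/g_wrist.png

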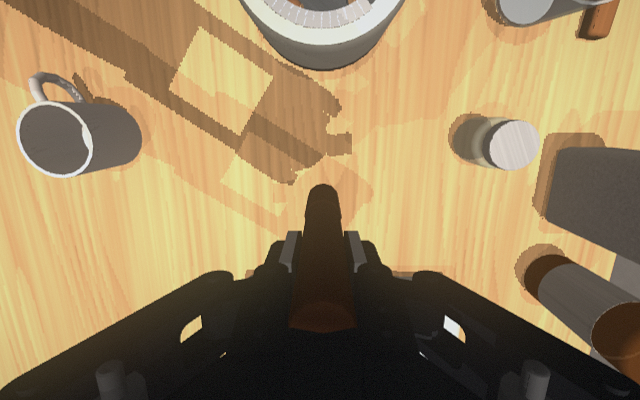

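```bash

python3 -m pendant '[[[0.2,-0.005,0,-0.002,-0.002,0.002],[0.25,-0.005,0,0,0,0],[0.25,-0.01,0,0,0,0],[0.2,0,0,0,0,0],[0.07,0,0,0,0,0],[0,0,0,0,0,0]]]'
python3 - <<'E'
from h import *
go(.540,-.018,.138,0)
E
```

```text
time_s: 14.98
eef_pos: [0.5386, -0.0056, 0.2425]
eef_rot: [-0.005, 0.706, 0.709, -0.001]
wrist_force: [0.2, -0.7, -0.2]
opening: 0.244
t 14.97 pos [ 0.5386 -0.0056  0.2425] yaw 0.2 open 0.244 F [ 0.2 -0.7 -0.2] q6 -0.24
shift now-axes [-0.065  0.011  0.522] shift target-axes [-0.062  0.007  0.522] turn [-0.0028 -0.0021  0.0013]
```

```bash

python3 -m pendant '[[[-0.05,0.007,0.02,-0.002,-0.002,0],[0,0,0.15,0,0,0],[0,0,0.2,0,0,0],[0,0,0.13,0,0,0],[0,0,0,0,0,0]]]'
python3 - <<'E'
from h import *
go(.540,-.018,.138,0)
E
```

```text
time_s: 15.6
eef_pos: [0.5408, -0.0246, 0.1391]
eef_rot: [0.001, 0.708, 0.706, -0.001]
wrist_force: [-0.2, -0.3, -2.1]
opening: 0.241
t 15.6 pos [ 0.5408 -0.0246  0.1391] yaw -0.2 open 0.241 F [-0.2 -0.3 -2.1] q6 -0.26
shift now-axes [ 0.033 -0.004  0.005] shift target-axes [ 0.033 -0.004  0.005] turn [-0.0002  0.0012 -0.001 ]
```

```bash

python3 -m pendant '[[[0.06,0,0,0,0,0],[0.06,0,0,0,0,0],[0.05,0,0,0,0,0],[-0.019,-0.07,0,0,0,0],[-0.05,-0.05,0,0,0,0],[-0.07,-0.019,0,0,0,0]]]'
python3 - <<'E'
from h import *
go(.512,-.018,.138,0)
E
```

```text
time_s: 16.35
eef_pos: [0.5195, -0.0193, 0.1463]
eef_rot: [0.011, 0.707, 0.707, 0.003]
wrist_force: [2.0, 0.6, -0.2]
opening: 0.242
t 16.35 pos [ 0.5195 -0.0193  0.1463] yaw -0.0 open 0.242 F [ 2.   0.6 -0.2] q6 -0.26
shift now-axes [ 0.007 -0.038  0.041] shift target-axes [ 0.007 -0.037  0.042] turn [ 0.0062  0.0034 -0.0003]
```

```bash

python3 -m pendant '[[[-0.03,-0.025,0.02,0.003,0.002,0],[-0.06,0.005,0.02,0.003,0.002,0],[-0.055,0.055,0,0,0,0],[-0.025,0.075,0,0,0,0],[0.015,0.075,0,0,0,0],[0.05,0.055,0,0,0,0]]]'
python3 - <<'E'
from h import *
go(.565,-.031,.138,0)
E
```

```text
time_s: 17.1
eef_pos: [0.5639, -0.0396, 0.1376]
eef_rot: [-0.009, 0.709, 0.705, 0.001]
wrist_force: [-13.2, 2.9, 2.9]
opening: 0.247
t 17.1 pos [ 0.5639 -0.0396  0.1376] yaw -0.3 open 0.247 F [-13.2   2.9   2.9] q6 -0.29
shift now-axes [ 0.043  0.005 -0.002] shift target-axes [ 0.043  0.006 -0.002] turn [-0.0036 -0.0048 -0.0018]
```

```bash

python3 -m pendant '[[[0.073,0.0,0,-0.003,-0.004,-0.001],[0.07,0,0,0,0,0],[0.06,-0.035,0,0,0,0],[0.035,-0.065,0,0,0,0],[0,-0.07,0,0,0,0]]]'
python3 - <<'E'
from h import *
go(.533,.009,.138,0)
E
```

```text
time_s: 17.73
eef_pos: [0.5275, 0.0083, 0.1366]
eef_rot: [-0.001, 0.708, 0.706, -0.002]
wrist_force: [5.8, -6.3, -2.0]
opening: 0.242
t 17.73 pos [0.5275 0.0083 0.1366] yaw -0.1 open 0.242 F [ 5.8 -6.3 -2. ] q6 -0.21
shift now-axes [ 0.004  0.027 -0.007] shift target-axes [ 0.003  0.027 -0.007] turn [-0.0014  0.0004 -0.0006]
```

```bash

python3 -m pendant '[[[-0.052,-0.05,0,-0.001,0,0],[-0.068,-0.03,0,0,0,0],[-0.07,0.01,0,0,0,0],[-0.055,0.045,0.005,0,0,0],[-0.025,0.068,0,0,0,0],[0.015,0.07,0,0,0,0],[0.045,0.055,0,0,0,0]]]'
python3 - <<'E'
from h import *
go(.563,-.034,.138,0)
E
```

```text
time_s: 18.6
eef_pos: [0.5625, -0.0375, 0.1366]
eef_rot: [-0.0, 0.709, 0.705, 0.0]
wrist_force: [-12.2, 0.3, 2.9]
opening: 0.242
t 18.6 pos [ 0.5625 -0.0375  0.1366] yaw -0.3 open 0.242 F [-12.2   0.3   2.9] q6 -0.27
shift now-axes [ 0.018  0.003 -0.007] shift target-axes [ 0.018  0.003 -0.007] turn [-0.0001 -0.0002 -0.0017]
```

```bash

python3 -m pendant '[[[0.063,0.005,0,0,0,-0.001],[0.07,0,0,0,0,0],[0.06,-0.035,0,0,0,0],[-0.03,-0.035,0,0,0,0],[-0.035,-0.035,0,0,0,0],[-0.03,-0.03,0,0,0,0],[0,0,-0.05,0,0,0],[0,0,-0.18,0,0,0],[0,0,-0.2,0,0,0],[0,0,-0.15,0,0,0],[0,0,0,0,0,0]]]'
python3 - <<'E'
from h import *
go(.546,-.268,.25,0)
E
```

```text
time_s: 19.98
eef_pos: [0.5353, -0.0177, 0.2575]
eef_rot: [-0.0, 0.707, 0.707, -0.003]
wrist_force: [0.8, 0.7, -0.7]
opening: 0.245
t 19.98 pos [ 0.5353 -0.0177  0.2575] yaw -0.0 open 0.245 F [ 0.8  0.7 -0.7] q6 -0.25
shift now-axes [-1.251  0.054  0.042] shift target-axes [-1.252  0.053  0.038] turn [-0.0016  0.0012 -0.    ]
```

```bash

python3 -m pendant '[[[-0.15,0.01,0.01,-0.002,0.001,0],[-0.24,0.01,0,0,0,0],[-0.25,0.01,0,0,0,0],[-0.25,0.01,0,0,0,0],[-0.2,0.01,0,0,0,0],[-0.12,0,0,0,0,0],[-0.02,0,0,0,0,0]]]'
python3 - <<'E'
from h import *
go(.546,-.268,.092,0)
c=grab("wrist","i_wrist");c=grab("top","i_top");crop(c.img,320,150,420,250,5,"i_top_z")
E
```

```text
time_s: 20.85
eef_pos: [0.5434, -0.2693, 0.249]
eef_rot: [-0.003, 0.707, 0.707, 0.001]
wrist_force: [-0.1, 1.2, -0.5]
opening: 0.244
t 20.85 pos [ 0.5434 -0.2693  0.249 ] yaw 0.0 open 0.244 F [-0.1  1.2 -0.5] q6 -0.66
shift now-axes [0.002 0.015 0.785] shift target-axes [0.006 0.013 0.785] turn [-0.001  -0.0016  0.0002]
```

View pics/i_top_z.png

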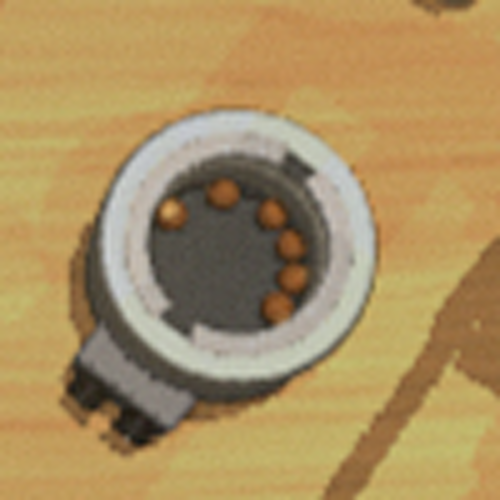

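View pics/i_wrist.png

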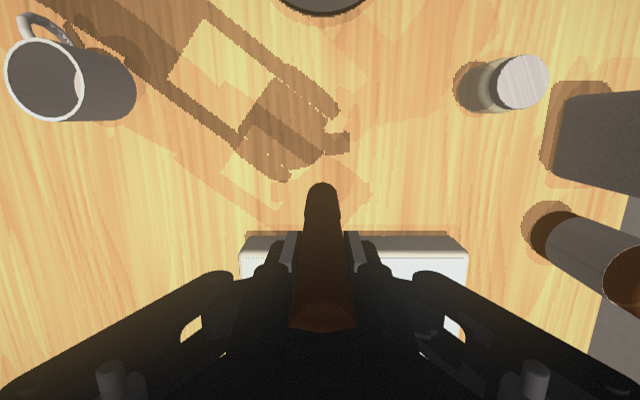

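```bash
python3 - <<'E'
import cv2,numpy as np
a=cv2.imread("pics/c_wrist.png");b=cv2.imread("pics/i_wrist.png");g=cv2.imread("pics/g_wrist.png")
cv2.imwrite("pics/cmp.png",np.hstack([x[165:345,265:385] for x in(a,g,b)]).repeat(2,0).repeat(2,1))
E
```

```text
(no output)
```

View pics/cmp.png

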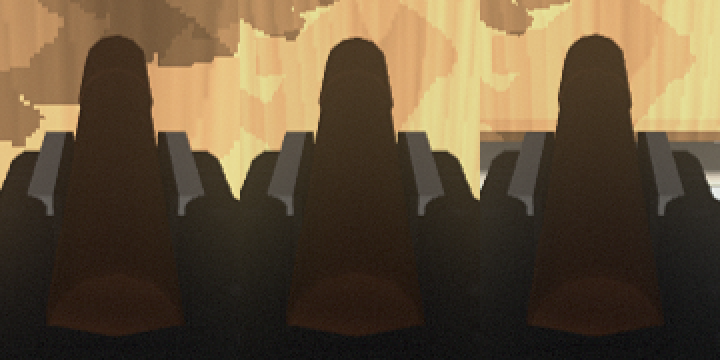

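```bash

python3 -m pendant '[[[0,0.005,0.12,-0.001,-0.001,0],[0,0,0.2,0,0,0],[0,0,0.2,0,0,0],[0,0,0.15,0,0,0],[0,0,0.05,0,0,0],[0,0,0,0,0,0]]]'
python3 - <<'E'
from h import *
go(.546,-.268,.0885,0)
E
```

```text
time_s: 21.7
eef_pos: [0.5478, -0.2581, 0.1044]
eef_rot: [0.001, 0.703, 0.711, 0.002]
wrist_force: [1.0, 0.7, -1.0]
opening: 0.24
t 21.7 pos [ 0.5478 -0.2581  0.1044] yaw 0.7 open 0.24 F [ 1.   0.7 -1. ] q6 -0.65
shift now-axes [-0.049 -0.01   0.079] shift target-axes [-0.049 -0.009  0.079] turn [ 0.0013 -0.0007  0.0039]
```

```bash

python3 -m pendant '[[[-0.02,0,0.035,0.001,-0.001,0.003],[0,0,0.025,0,0,0],[0,0,0.01,0,0,0],[0,0,0,0,0,0]]]'
python3 - <<'E'
from h import *
go(.546,-.268,.0882,0)
E
```

```text
time_s: 22.2
eef_pos: [0.5502, -0.2635, 0.0935]
eef_rot: [0.004, 0.706, 0.708, 0.0]
wrist_force: [-0.6, 0.2, -0.9]
opening: 0.242
t 22.2 pos [ 0.5502 -0.2635  0.0935] yaw 0.2 open 0.242 F [-0.6  0.2 -0.9] q6 -0.64
shift now-axes [-0.022 -0.021  0.026] shift target-axes [-0.023 -0.021  0.026] turn [0.0019 0.0016 0.0009]
```

```bash

python3 -m pendant '[[[0,0,0.018,0.0015,0.0015,0],[0,0,0.012,0,0,0],[0,0,0.004,0,0,0]]]'
python3 - <<'E'
from h import *
go(.546,-.268,.0882,0)
E
```

```text
time_s: 22.58
eef_pos: [0.5507, -0.2641, 0.0882]
eef_rot: [0.001, 0.706, 0.708, 0.0]
wrist_force: [-2.2, 2.0, 8.4]
opening: 0.241
t 22.57 pos [ 0.5507 -0.2641  0.0882] yaw 0.1 open 0.241 F [-2.2  2.   8.4] q6 -0.64
shift now-axes [-0.02  -0.024 -0.   ] shift target-axes [-0.02  -0.023 -0.   ] turn [0.0006 0.0002 0.0008]
```

```bash

python3 -m pendant '[[[0,0,0,0,0,0],[0,0,0,0,0,0],[0,0,0,0,0,0],[0,0,0,0,0,0]]]' 0.3
python3 - <<'E'
from h import *
go(.546,-.268,.25,0)
c=grab("side","j_side");crop(c.img,270,150,430,330,3,"j_side_z")
E
```

```text
time_s: 23.08
eef_pos: [0.5509, -0.2643, 0.0882]
eef_rot: [0.001, 0.706, 0.708, 0.0]
wrist_force: [0.2, 0.8, -0.3]
opening: 0.702
t 23.07 pos [ 0.5509 -0.2643  0.0882] yaw 0.1 open 0.702 F [ 0.2  0.8 -0.3] q6 -0.64
shift now-axes [-0.019 -0.023 -0.809] shift target-axes [-0.018 -0.025 -0.809] turn [0.0008 0.0003 0.0008]
```

View pics/j_side_z.png

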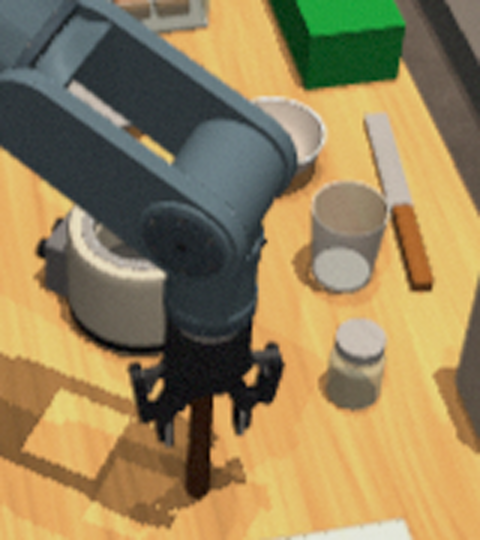

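```bash

python3 -m pendant '[[[0,0,-0.1,0,0,0],[0,0,-0.2,0,0,0],[0,0,-0.25,0,0,0],[0,0,-0.25,0,0,0],[0.15,0,-0.1,0,0,0],[0.25,-0.01,-0.1,0,0,0],[0.27,-0.01,-0.05,0,0,0],[0.25,-0.01,0,0,0,0],[0.2,-0.01,0,0,0,0],[0.1,-0.01,0,0,0,0],[0,0,0,0,0,0]]]'
python3 - <<'E'
from h import *
go(.540,-.018,.3,0)
c=grab("wrist","k_wrist");print(c.proj([.54,-.018,.12]), c.C)
c=grab("side","k_side");crop(c.img,270,150,430,330,3,"k_side_z")
E
```

```text
time_s: 24.5
eef_pos: [0.5406, -0.0136, 0.3223]
eef_rot: [0.01, 0.707, 0.707, 0.005]
wrist_force: [0.6, -0.5, -1.0]
opening: 0.699
t 24.5 pos [ 0.5406 -0.0136  0.3223] yaw 0.1 open 0.699 F [ 0.6 -0.5 -1. ] q6 -0.24
shift now-axes [-0.021 -0.005  0.111] shift target-axes [-0.022 -0.003  0.111] turn [0.0065 0.0023 0.0004]
[318.39069128 175.54977183] [0.5373944  0.05230105 0.46532154]
```

View pics/k_wrist.png

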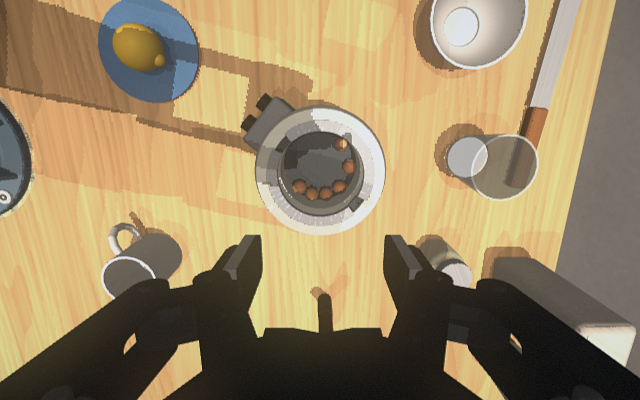

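View pics/k_side_z.png

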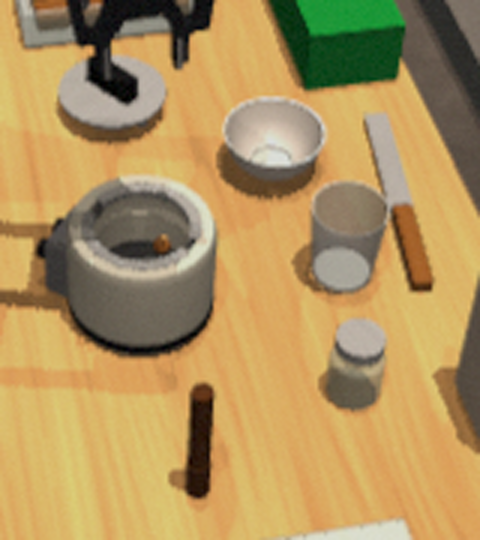

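```bash
python3 - <<'E'
from h import *
w=load("pics/k_wrist.npz");crop(w.img,250,98,392,240,4,"k_w_z")
E
```

```text
(no output)
```

View pics/k_w_z.png

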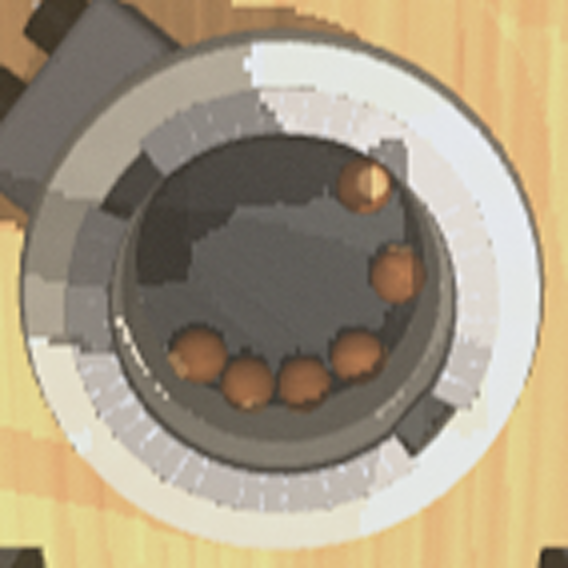

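```bash
python3 - <<'E'
from h import *
w=load("pics/k_wrist.npz");t=load("pics/i_top.npz");s=load("pics/k_side.npz")
f=lambda u,v:(u/4+250-.375,v/4+98-.375)
P=[w.onz(*f(*p),.12) for p in((125.5,178.5),(435,428.5))]
d=P[1]-P[0];print("wrist slots mid",(P[0]+P[1])/2,"len",np.linalg.norm(d),"yaw",np.degrees(np.arctan2(d[1],d[0])))
b=[w.onz(*f(*p),.12) for p in((110,300),(455,290),(283,135),(283,470))];print("bore",[x.round(4) for x in b])
# outer body contour fits
def grey(c):
    hsv=cv2.cvtColor(c.img,cv2.COLOR_BGR2HSV);return hsv
g=lambda u,v:(u/5+320-.4,v/5+150-.4)
P=[t.onz(*g(*p),.118) for p in((298,163),(180,320))];d=P[0]-P[1];print("top slots",(P[0]+P[1])/2,np.linalg.norm(d),np.degrees(np.arctan2(d[1],d[0])))
# white body outline in wrist, hull
h=grey(w);m=((h[...,1]<60)&(h[...,2]>70)).astype(np.uint8)*255;m[:, :252]=0;m[:98]=0;m[240:]=0;m[:,392:]=0
k=max(cv2.findContours(m,cv2.RETR_EXTERNAL,cv2.CHAIN_APPROX_NONE)[0],key=cv2.contourArea)[:,0]
k=k[(k[:,1]>165)]
def fitc(P):
    A=np.c_[2*P[:,:2],np.ones(len(P))];b=(P[:,:2]**2).sum(1);x=np.linalg.lstsq(A,b,rcond=None)[0];return x[:2],np.sqrt(x[2]+x[:2]@x[:2])
for z in(.11,.12): print("body circle",z,fitc(np.array([w.onz(*p,z) for p in k])))
# lid from wrist? pestle
E
```

```text
wrist slots mid [ 0.54284261 -0.01671111  0.12      ] len 0.11541714182458078 yaw -39.49767133399213
bore [array([ 0.4927, -0.0145,  0.12  ]), array([ 0.5918, -0.0118,  0.12  ]), array([0.5423, 0.0319, 0.12  ]), array([ 0.5423, -0.0662,  0.12  ])]
top slots [ 0.54350925 -0.01767702  0.118     ] 0.10926840549711687 -39.01090413192473
body circle 0.11 (array([ 0.54218353, -0.01850458]), np.float64(0.07645842022694338))
body circle 0.12 (array([ 0.54204875, -0.01651186]), np.float64(0.07430661093173661))
```

```bash

python3 -m pendant '[[[0.18,0.02,0.03,0.006,0.002,0],[0.27,0.025,0.06,0,0,0],[0.27,0.025,0.06,0,0,0],[0.27,0.025,0.06,0,0,0],[0.27,0.02,0.06,0,0,0],[0.2,0.02,0.06,0,0,0],[0,0,0.05,0,0,-0.045],[0,0,0.05,0,0,-0.05],[0,0,0.05,0,0,-0.05],[0,0,0.03,0,0,-0.045],[0,0,0,0,0,0]]]'
python3 - <<'E'
from h import *
go(.5675,.2975,.037,35)
c=grab("wrist","l_wrist");print(c.proj([.5675,.2975,.065]),c.proj([.5675,.2975,.031]))
E
```

```text
time_s: 25.98
eef_pos: [0.5793, 0.2694, 0.2166]
eef_rot: [0.003, 0.47, 0.883, -0.002]
wrist_force: [-0.1, 0.4, -0.5]
opening: 0.706
t 25.98 pos [0.5793 0.2694 0.2166] yaw 34.0 open 0.706 F [-0.1  0.4 -0.5] q6 -0.34
shift now-axes [0.156 0.03  0.897] shift target-axes [0.149 0.032 0.898] turn [-0.0004  0.0023 -0.0058]
[328.8765441 151.2731522] [328.25309913 147.35865627]
```

View pics/l_wrist.png

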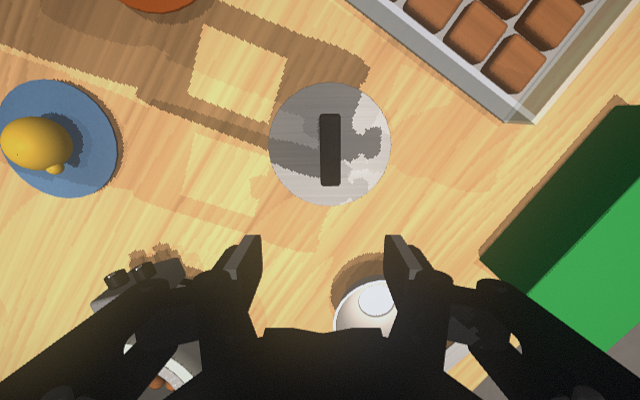

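```bash

python3 -m pendant '[[[0.08,0.02,0.1,0,0.002,-0.005],[0.06,0.01,0.2,0,0,0],[0,0,0.2,0,0,0],[0,0,0.15,0,0,0],[0,0,0.03,0,0,0],[0,0,0,0,0,0]]]'
python3 - <<'E'
from h import *
go(.5675,.298,.037,35)
c=grab("wrist","m_wrist");print(c.proj([.5675,.2975,.065]),c.proj([.5675,.2975,.031]))
E
```

```text
time_s: 26.78
eef_pos: [0.5675, 0.2995, 0.0746]
eef_rot: [-0.0, 0.467, 0.884, 0.0]
wrist_force: [0.7, 0.1, 0.2]
opening: 0.698
t 26.77 pos [0.5675 0.2995 0.0746] yaw 34.3 open 0.698 F [0.7 0.1 0.2] q6 -0.3
shift now-axes [-0.006 -0.004  0.188] shift target-axes [-0.006 -0.004  0.188] turn [ 0.0002 -0.0003 -0.0038]
[320.83674636 242.11765993] [321.05173755 221.01569674]
```

View pics/m_wrist.png

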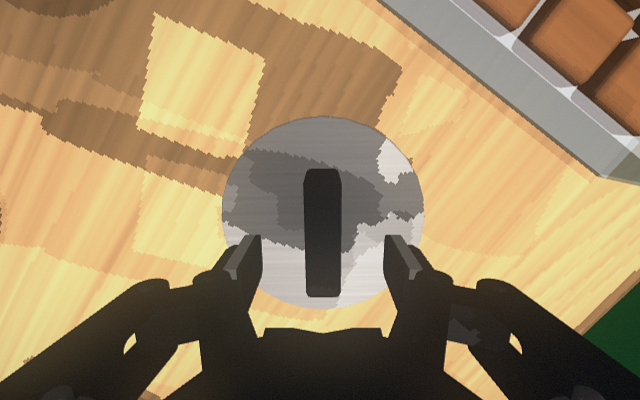

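```bash

python3 -m pendant '[[[0.005,-0.004,0.09,0,0,-0.004],[0,0,0.08,0,0,0],[0,0,0.01,0,0,0],[0,0,0,0,0,0]]]'
python3 - <<'E'
from h import *
go(.5665,.299,.037,35)
E
```

```text
time_s: 27.32
eef_pos: [0.5682, 0.3005, 0.0392]
eef_rot: [0.001, 0.461, 0.887, 0.002]
wrist_force: [0.4, -0.1, 0.9]
opening: 0.701
t 27.32 pos [0.5682 0.3005 0.0392] yaw 35.1 open 0.701 F [ 0.4 -0.1  0.9] q6 -0.31
shift now-axes [-0.001 -0.011  0.011] shift target-axes [-0.001 -0.011  0.011] turn [0.0017 0.0001 0.0004]
```

```bash

python3 -m pendant '[[[0,-0.008,0.01,0.001,0,0],[0,0,0,0,0,0],[0,0,0,0,0,0],[0,0,0,0,0,0],[0,0,0,0,0,0],[0,0,0,0,0,0]]]' 1
python3 - <<'E'
from h import *
go(.5665,.299,.2,50.7)
c=grab("wrist","n_wrist")
E
```

```text
time_s: 28.08
eef_pos: [0.5675, 0.2997, 0.0381]
eef_rot: [0.001, 0.461, 0.887, 0.001]
wrist_force: [-0.2, -0.1, 0.2]
opening: 0.221
t 28.07 pos [0.5675 0.2997 0.0381] yaw 35.1 open 0.221 F [-0.2 -0.1  0.2] q6 -0.31
shift now-axes [-0.    -0.003 -0.81 ] shift target-axes [ 0.002 -0.006 -0.81 ] turn [ 0.0011  0.0004 -0.0869]
```

View pics/n_wrist.png

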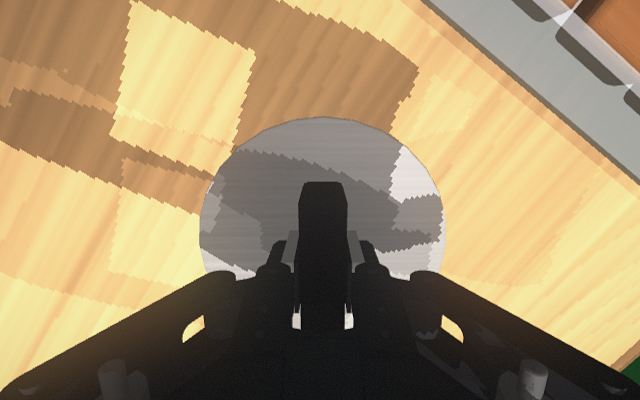

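```bash
python3 - <<'E'
from h import *
def fitc(P):
    A=np.c_[2*P[:,:2],np.ones(len(P))];b=(P[:,:2]**2).sum(1);x=np.linalg.lstsq(A,b,rcond=None)[0];return x[:2],np.sqrt(x[2]+x[:2]@x[:2])
for n in("l_wrist","m_wrist","n_wrist"):
    w=load(f"pics/{n}.npz")
    h=cv2.cvtColor(w.img,cv2.COLOR_BGR2HSV);m=((h[...,1]<45)&(h[...,2]>60)).astype(np.uint8)*255;m[:100 if n!="l_wrist" else 75]=0;m[:,:190]=0;m[:,460:]=0
    if n=="l_wrist": m[210:]=0;m[:,:262]=0;m[:,395:]=0
    k=max(cv2.findContours(m,cv2.RETR_EXTERNAL,cv2.CHAIN_APPROX_NONE)[0],key=cv2.contourArea);k=cv2.convexHull(k)[:,0]
    k=k[k[:,1]<(300 if n=="l_wrist" else 225)]
    c,r=fitc(np.array([w.onz(*p,.030) for p in k]));print(n,len(k),c,r)
E
```

```text
l_wrist 47 [0.5681895  0.29835406] 0.06539589023565665
m_wrist 29 [0.56814907 0.29813554] 0.06566246726987722
n_wrist 28 [0.56845448 0.29795765] 0.06595848810575676
```

```bash

python3 -m pendant '[[[0,0,-0.1,0.001,0,0],[0,0,-0.2,0,0,0],[0,0,-0.25,0,0,0],[0,0,-0.25,0,0,-0.04],[0,0,-0.05,0,0,-0.045],[0,0,0,0,0,0]]]'
python3 - <<'E'
from h import *
go(.541,-.0157,.2,50.7)
E
```

```text
time_s: 28.88
eef_pos: [0.5673, 0.2998, 0.2198]
eef_rot: [0.001, 0.336, 0.942, 0.0]
wrist_force: [-0.2, -1.0, -1.9]
opening: 0.226
t 28.88 pos [0.5673 0.2998 0.2198] yaw 50.7 open 0.226 F [-0.2 -1.  -1.9] q6 -0.58
shift now-axes [-0.897 -1.304  0.099] shift target-axes [-0.898 -1.304  0.099] turn [0.0006 0.0007 0.0001]
```

```bash

python3 -m pendant '[[[-0.1,-0.15,0,0,0,0],[-0.16,-0.23,0,0,0,0],[-0.16,-0.23,0,0,0,0],[-0.16,-0.23,0,0,0,0],[-0.16,-0.23,0,0,0,0],[-0.11,-0.16,0,0,0,0],[-0.04,-0.07,0,0,0,0],[0,0,0,0,0,0]]]'
python3 - <<'E'
from h import *
go(.541,-.0157,.17,50.7)
E
```

```text
time_s: 29.88
eef_pos: [0.5336, -0.0215, 0.2171]
eef_rot: [-0.001, 0.347, 0.938, 0.0]
wrist_force: [-0.1, -0.3, -1.2]
opening: 0.223
t 29.88 pos [ 0.5336 -0.0215  0.2171] yaw 49.4 open 0.223 F [-0.1 -0.3 -1.2] q6 -1.13
shift now-axes [-0.01   0.046  0.235] shift target-axes [-0.01   0.046  0.235] turn [-0.0002 -0.0008 -0.0072]
```

```bash

python3 -m pendant '[[[-0.005,0.035,0.1,0,0,-0.006],[0,0,0.1,0,0,0],[0,0,0.02,0,0,0],[0,0,0,0,0,0]]]'
python3 - <<'E'
from h import *
go(.541,-.0157,.16,50.7)
c=grab("side","o_side");crop(c.img,250,150,390,290,4,"o_side_z")
w=grab("wrist","o_wrist");crop(w.img,160,80,480,340,2.4,"o_wrist_z")
E
```

```text
time_s: 30.38
eef_pos: [0.5395, -0.0111, 0.1724]
eef_rot: [-0.002, 0.337, 0.941, 0.001]
wrist_force: [0.2, 0.9, -0.8]
opening: 0.223
t 30.38 pos [ 0.5395 -0.0111  0.1724] yaw 50.6 open 0.223 F [ 0.2  0.9 -0.8] q6 -1.13
shift now-axes [-0.021 -0.013  0.062] shift target-axes [-0.02  -0.013  0.062] turn [ 0.0004 -0.0012 -0.0006]
```

View pics/o_side_z.png

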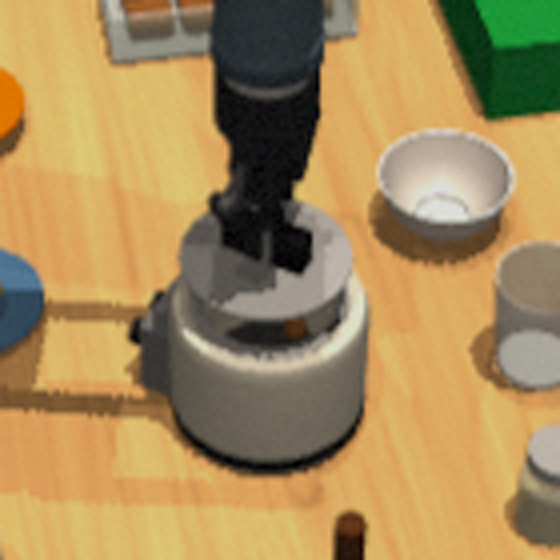

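View pics/o_wrist_z.png

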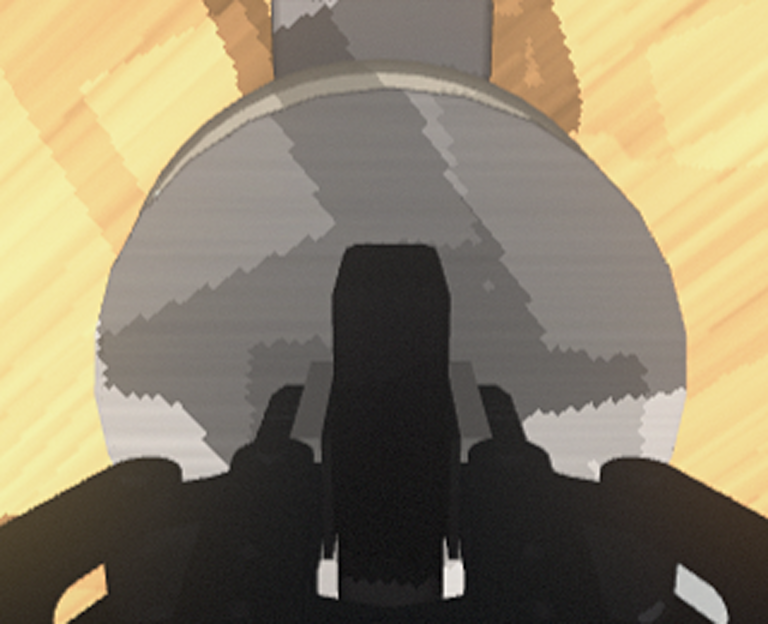

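```bash

python3 -m pendant '[[[-0.018,-0.012,0.02,0,-0.001,0],[0,0,0.02,0,0,0],[0,0,0,0,0,0]]]'
python3 - <<'E'
from h import *
go(.541,-.0157,.15,50.7)
E
```

```text
time_s: 30.85
eef_pos: [0.5419, -0.0161, 0.1658]
eef_rot: [0.002, 0.337, 0.941, 0.001]
wrist_force: [0.1, -1.1, -2.2]
opening: 0.22
t 30.85 pos [ 0.5419 -0.0161  0.1658] yaw 50.6 open 0.22 F [ 0.1 -1.1 -2.2] q6 -1.13
shift now-axes [ 0.005 -0.001  0.079] shift target-axes [ 0.005 -0.001  0.079] turn [ 0.0009  0.0009 -0.0008]
```

Aligned within 1 mm. Descend gently toward the seats.

```bash

python3 -m pendant '[[[0.004,0,0.03,0.001,0.001,-0.001],[0,0,0.03,0,0,0],[0,0,0.02,0,0,0],[0,0,0,0,0,0]]]'
python3 - <<'E'
from h import *
go(.541,-.0157,.145,50.7)
E
```

```text
time_s: 31.35
eef_pos: [0.541, -0.0157, 0.1484]
eef_rot: [-0.001, 0.336, 0.942, -0.0]
wrist_force: [0.2, -0.8, -2.3]
opening: 0.226
t 31.35 pos [ 0.541  -0.0157  0.1484] yaw 50.7 open 0.226 F [ 0.2 -0.8 -2.3] q6 -1.13
shift now-axes [ 0.    -0.     0.017] shift target-axes [ 0.    -0.     0.017] turn [-0.0003 -0.0003  0.0001]
```

```bash

python3 -m pendant '[[[0,0,0.03,0,0,0],[0,0,0.03,0,0,0],[0,0,0.01,0,0,0],[0,0,0,0,0,0]]]'
python3 - <<'E'
from h import *
go(.541,-.0157,.1355,50.7)
E
```

```text
time_s: 31.85
eef_pos: [0.5418, -0.0159, 0.1351]
eef_rot: [0.0, 0.336, 0.942, -0.0]
wrist_force: [-1.5, 1.0, 3.6]
opening: 0.222
t 31.85 pos [ 0.5418 -0.0159  0.1351] yaw 50.7 open 0.222 F [-1.5  1.   3.6] q6 -1.13
shift now-axes [ 0.004 -0.002 -0.002] shift target-axes [ 0.004 -0.002 -0.002] turn [-0.0001  0.0002  0.0002]
```

```bash

python3 -m pendant '[[[0,0.001,0.003,0,0,0.03],[0,0.001,0.003,0,0,0.05],[0,0.001,0.003,0,0,0.05],[0,0.001,0.003,0,0,0.05]]]'
python3 - <<'E'
from h import *
go(.541,-.0157,.1355,-37)
print(pose()[2]["torque"])
E
```

```text
time_s: 32.35
eef_pos: [0.5426, -0.0157, 0.1349]
eef_rot: [0.001, 0.592, 0.806, -0.001]
wrist_force: [-3.1, 0.4, 5.7]
opening: 0.226
t 32.35 pos [ 0.5426 -0.0157  0.1349] yaw 17.4 open 0.226 F [-3.1  0.4  5.7] q6 -0.55
shift now-axes [ 0.003 -0.007 -0.003] shift target-axes [-0.005 -0.006 -0.003] turn [3.000e-04 6.000e-04 3.024e-01]
[0.03418447 0.62173439 0.13464371]
```

```bash

python3 -m pendant '[[[0,-0.002,0.003,0,0,0.05],[0,0.001,0.003,0,0,0.05],[0,0.001,0.003,0,0,0.05],[0,0.001,0.003,0,0,0.05],[0,0.001,0.003,0,0,0.04]]]'
python3 - <<'E'
from h import *
go(.5432,-.0154,.1355,-37)
print(pose()[2]["torque"])
E
```

```text
time_s: 32.98
eef_pos: [0.5436, -0.0164, 0.1349]
eef_rot: [0.002, 0.853, 0.521, -0.0]
wrist_force: [-3.8, -0.1, 6.9]
opening: 0.222
t 32.98 pos [ 0.5436 -0.0164  0.1349] yaw -27.1 open 0.222 F [-3.8 -0.1  6.9] q6 0.23
shift now-axes [ 0.003 -0.004 -0.003] shift target-axes [ 0.003 -0.005 -0.003] turn [0.0012 0.0006 0.0548]
[0.08695189 0.659292   0.22073036]
```

```bash

python3 -m pendant '[[[0,0,0.002,0.001,0,0.03],[0,0,0.002,0,0,0.025],[0,0,0,0,0,0]]]'
python3 - <<'E'
from h import *
go(.5432,-.0154,.1355,-38)
print(pose()[2]["torque"])
w=grab("wrist","p_wrist");crop(w.img,160,80,480,340,2.4,"p_wrist_z")
E
```

```text
time_s: 33.35
eef_pos: [0.5435, -0.0164, 0.135]
eef_rot: [0.001, 0.896, 0.444, -0.001]
wrist_force: [-2.4, 0.5, 3.5]
opening: 0.223
t 33.35 pos [ 0.5435 -0.0164  0.135 ] yaw -37.3 open 0.223 F [-2.4  0.5  3.5] q6 0.41
shift now-axes [ 0.003 -0.004 -0.002] shift target-axes [ 0.003 -0.004 -0.002] turn [0.0002 0.0008 0.0039]
[0.32499605 0.45973592 0.21145052]
```

View pics/p_wrist_z.png

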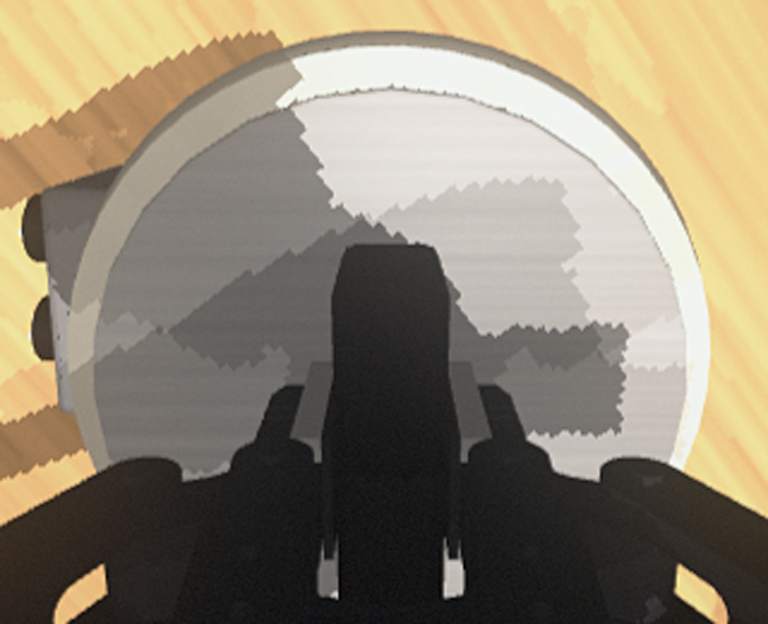

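```bash

python3 -m pendant '[[[0,0,0.003,0,0,0.012],[0,0,0,0,0,0]]]'
python3 - <<'E'
from h import *
go(.5432,-.0154,.1355,-38)
print(pose()[2]["torque"])
E
python3 -m pendant '[[[0,0,0.001,0,0,0.012],[0,0,0,0,0,0]]]'
python3 - <<'E'
from h import *
go(.5432,-.0154,.1355,-38)
print(pose()[2]["torque"])
E
```

```text
time_s: 33.65
eef_pos: [0.5433, -0.0162, 0.135]
eef_rot: [0.001, 0.903, 0.429, -0.001]
wrist_force: [-3.6, 0.6, 3.5]
opening: 0.221
t 33.65 pos [ 0.5433 -0.0162  0.135 ] yaw -39.2 open 0.221 F [-3.6  0.6  3.5] q6 0.44
shift now-axes [ 0.003 -0.003 -0.003] shift target-axes [ 0.003 -0.003 -0.003] turn [ 0.0003  0.001  -0.0069]
[0.14246161 0.45691605 0.93107342]
time_s: 33.9
eef_pos: [0.5433, -0.0162, 0.1349]
eef_rot: [0.002, 0.911, 0.412, -0.002]
wrist_force: [-2.2, 0.1, 4.5]
opening: 0.222
t 33.9 pos [ 0.5433 -0.0162  0.1349] yaw -41.3 open 0.222 F [-2.2  0.1  4.5] q6 0.48
shift now-axes [ 0.003 -0.003 -0.003] shift target-axes [ 0.003 -0.003 -0.003] turn [ 0.0005  0.0013 -0.0183]
[0.15531589 0.42136857 1.80071523]
```

```bash

python3 -m pendant '[[[0,0,0.002,0,0,-0.008],[0,0,0,0,0,0],[0,0,0,0,0,0]]]'
python3 - <<'E'
from h import *
go(.5432,-.0154,.1355,-38)
print(pose()[2]["torque"])
c=grab("side","q_side");crop(c.img,260,150,410,330,3.3,"q_side_z");t=grab("top","q_top");crop(t.img,220,100,480,260,3,"q_top_z")
E
```

```text
time_s: 34.28
eef_pos: [0.5433, -0.0162, 0.1349]
eef_rot: [0.002, 0.905, 0.425, -0.002]
wrist_force: [-3.0, 0.7, 4.1]
opening: 0.221
t 34.27 pos [ 0.5433 -0.0162  0.1349] yaw -39.7 open 0.221 F [-3.   0.7  4.1] q6 0.45
shift now-axes [ 0.003 -0.003 -0.003] shift target-axes [ 0.003 -0.003 -0.003] turn [ 0.0005  0.0014 -0.0095]
[0.23224222 0.47148237 1.16559264]
```

View pics/q_side_z.png

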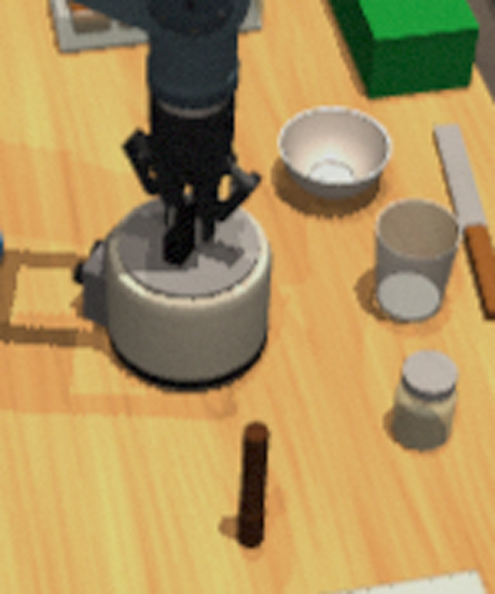

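View pics/q_top_z.png

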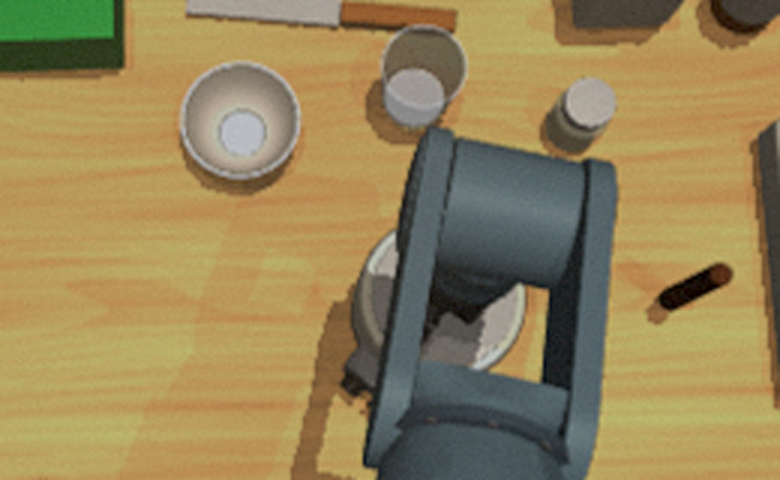

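```bash
python3 - <<'E'
from bench import ctrl
print(ctrl.hand_in())
E
```

```text
the job is handed in; nothing more can be done
None
```

I stirred the nuts, stood the pestle back up, and latched the lid at the stop. I handed in at about 34 s, with the gripper still holding the lid.

- **Stirring:** I made about three turns of the pan at 22 mm radius, and the nuts hardly moved. So I went back in for about two more turns at 28–32 mm, which swept them along the wall into new positions. All six were in the pan in the last clear view, just before the lid went on.
- **Pestle:** It stands upright on the table within a few millimetres of its old spot. It hadn't slipped in the grip, and it is upright in the final side and top pictures.
- **Lid:** The lugs went into the slots without catching. The downward force rose by about 6 N by the bottom, and the height (lid_grip about 145 mm) matches the pressed stop. I turned it clockwise about 88° at a steady 0.21 Nm, and just past that the torque jumped, which marks the stop. It peaked at 1.8 Nm, so I backed off and am holding about 1.2 Nm.
- **Bystanders:** The bowl, jug, salt jar and the look-alike lids were not touched. The bowl, jug and jar look unmoved in the final pictures.

**Not seen directly:** the lugs under the collar and the nuts under the closed lid. The latch is judged from height, force, torque and angle. Wrist force readings stayed under about 15 N.

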